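# Run the solder reels home on their rail and shut the keeper

## Robot

A 6-joint arm with a two-finger parallel gripper is mounted at the origin on a cart in front of the work surface, level with it; the furniture and walls round the work are solid. World frame = base frame: x ahead of the robot, y to its left, z up, the work surface at z = 0. Lengths are in m, angles in rad, forces in N, time in s.
With the tool pointing down it reaches from about 0.25 to 0.8 m from the base axis. Payload 3.9 kg.
Tool frame: the origin (TCP) lies midway between the tips of the shut fingers; the grasp point (between the pads) lies 19 mm behind it (bot.pinch_z is the distance from the TCP to the grasp point, in m); z points along the fingers, y is the line along which they close (so a half turn about z gives the same grasp; the last joint's range is limited). The gripper opens to 85 mm and grips with 20 to 120 N. Pads are 22 mm wide; open, the fingers measure 114 mm over their backs; the gripper's body (76 mm by 85 mm) begins 54 mm behind the grasp point. The pads swing forward as they close: fully open they stand 13 mm farther back than shut.
Start: joints at [1.146, 0.26, -0.138, 1.173, 0, 1.571], TCP at [0.216, 0.478, 0.231] pointing down, gripper open.
Joint ranges: [-2.78, 2.78], [-0.83, 1.72], [-1.28, 1.37], [-1.9, 2.12], [-1.57, 1.48], [-3.14, 3.14]. Speed limits (rad/s): [2.57, 2.57, 3.14, 3.14, 3.14, 3.14].

## Interface

Orientations are given as a 3x3 rotation matrix whose columns are the frame's x, y, z axes.
In Python, from cell import bot gives the robot as it stands.
- The arm moves only by the tool move_arm, never from a script. Its argument "commands" is a list of rows, each a list of 7 numbers: the shift along the tool's x, y, z in mm, then the turn, a rotation vector about the tool's x, y, z in degrees, then the opening, from 0 (shut) to 1 (fully open). In form: [[x, y, z, wx, wy, wz, jaw], ...]. A call has 1 to 12 rows; each row is the pose to reach, as a shift and turn from the pose commanded when the call began, along the tool's axes at that moment; what a row does not reach only later rows make up. A row lasts 1/8 s, in which the tool goes at most 62.5 mm and 10.7 degrees, less where a joint would pass 70% of its speed; a pose out of reach is approached as far as the arm can. A call with a gripper value outside its range is refused whole. The fingers move at their own pace and stop on an object; "force" is the grip in N (left out, the last holds). Time passes only in rows, so rows that repeat a pose let the fingers close. It gives the time, the measured TCP pose, the force, the opening and the grip force at its end, in the units of the state.
- bot.read_state(): the state, without advancing time (a new reading comes with each control period).
- bot.get_image(name): name is "scene" or "top" or "wrist"; returns (picture, depth): 480x640x3 uint8, red, green, blue; 480x640 float32, m along the optical axis (not along the pixel's ray), 0 where there is no reading.
- bot.camera_model(name): a dict with "mtx" (3x3 intrinsics, pixels), "cam_to_world" (4x4, takes a point from camera to world coordinates); the wrist camera has in their place "T_tool_cam" (4x4, takes a point from camera to tool coordinates, whose origin is the TCP and whose axes are the flange's). Camera axes: x right, y down, z forward; pixel columns grow to the right and rows downward; lengths in m; the calibration is good to about 2 mm. A picture is of the moment at which its call begins: read the wrist's pose just before it. camera_model takes no time and is no camera call.
- bot.sign_off(): hands the job in; it is judged then, once.
The state is a dict: "time": time; "q": joint angles; "joint_velocities": joint speeds; "effort": joint torques, N m; "tool_pos": TCP position; "tcp_rot": TCP orientation; "wrist_force": force on the tool from outside, world axes, zero at the start; "torque": the same for the moment, N m; "width": finger opening in m; "gripper_force": force on a finger pad.
Only numpy, scipy, OpenCV 4.12 (cv2) and the standard library are available. Lean on these libraries where they do the work, as an engineer would, in place of code of your own. Each camera call takes 0.05 s, during which the arm holds its last target. There are 200 camera calls.

## Task

With the fingertips, push the row of three touching solder reels along the rail as one train until the leading reel stands fully home against the black end stop. Then push the red knob so that the keeper bolt slides all the way in across the channel behind the last reel. Only push: do not pick up or tip over any reel, and leave the flux jar, the blue suction cup and the blue screwdriver beside the rail where they are.

Things in the scene. Friction and masses are not known exactly. Their poses are not given: they have to be found in the camera images.
- reel_rail: Fixed aluminium U channel on the bench, 290 mm long (x = -145 to +145 mm), 62 mm wide. Origin: underside, mid-length, mid-width. +x runs along the channel from its open end to the black end stop; +y points to the side with the keeper; z up. Channel floor at z = 6 mm, inner width 56 mm (y = -28 to +28 mm), side walls 3 mm thick, tops at z = 18 mm.
- stop_face (a point): Centre of the inner face of the black end stop that closes the channel, at x = 135, y = 0, z = 23 mm in the rail's frame. The stop is 10 mm thick, 62 mm wide, its top at z = 40 mm.
- reel_lead: Solder reel with blue flanges, the one nearest the end stop: an upright cylinder 52 mm in diameter, 42 mm high, 0.13 to 0.25 kg, free to slide in the channel with 2 mm play either side. Origin: centre of its underside, z up along its axis. Starts 45 to 95 mm short of the stop; home its centre is at x = 109 mm in the rail's frame.
- reel_middle: The second reel, the same size, touching the first. Origin: centre of its underside. Home at x = 57 mm in the rail's frame.
- reel_rear: The last reel, the same size, touching the second; the one to push on, from its open-end side. Origin: centre of its underside. Home at x = 5 mm in the rail's frame, its back then at x = -21 mm.
- keeper (a joint): Slide of the keeper bolt in m: 0 = drawn back, channel free (start); 0.036 = fully in, at its hard stop. Moves toward the rail's -y; stays where it is left; friction about 1.5 N. The bolt is a 10 mm square steel bar on the line x = -31 mm of the rail, 5 mm behind the last reel's back when the row is home; a row that is not home blocks it.
- keeper_knob (a point): Centre of the top of the red knob on the bolt, an upright cylinder 16 mm in diameter from z = 21 to 48 mm above the rail's underside. In the rail's frame it stands at x = -31 mm, y = 77 mm drawn back, y = 41 mm fully in. The bolt's black guide below it spans y = 31 to 92 mm and x = -51 to -11 mm, top at z = 19.5 mm.
- flux_jar: Jar with white body and dark green cap, 46 mm in diameter, 38 mm high, on the robot's right of the rail; leave it. Origin: centre of its underside.
- suction_cup: Light blue suction lifter, 57 mm in diameter, 26 mm high, on the robot's right of the rail; leave it. Origin: centre of its underside.
- mini_blue: Small screwdriver with a blue sleeve lying flat, 11 x 104 x 11 mm, on the robot's right of the rail; leave it. Origin: middle of its underside, y along its length.
Mind the look-alikes: they are no part of the job. What is shaped like the reel_rear but pink or turquoise is not meant.

How it is judged:
On the way, in this order (a step that is already met when the one before it is completed fails the run):
1. the three reels are pushed home against the end stop, the keeper still drawn back (x of reel_lead in the frame of reel_rail above 0.105 m and x of reel_middle in the frame of reel_rail above 0.053 m and x of reel_rear in the frame of reel_rail above 0.001 m and value of joint keeper below 0.01 m), for 0.2 s.
2. the keeper bolt is pushed fully in behind the row (value of joint keeper above 0.032 m), for 0.2 s.
At the end, for the whole second after the job is handed in: Every reel stands upright on the channel floor, at rest, within 4 mm of its home place along the rail (leading reel against the stop, the others touching behind it), and the keeper bolt is in to within 4 mm of its full 36 mm travel (x of reel_lead in the frame of reel_rail between 0.105 and 0.115 m and x of reel_middle in the frame of reel_rail between 0.053 and 0.115 m and x of reel_rear in the frame of reel_rail between 0.001 and 0.115 m and angle between each of reel_lead, reel_middle, reel_rear's own z axis and vertical below 0.1 rad and z of each of reel_lead, reel_middle, reel_rear in the frame of reel_rail below 0.01 m and linear speed of each of reel_lead, reel_middle, reel_rear below 0.01 m/s and value of joint keeper above 0.032 m).
It fails at once if a reel is lifted more than 12 mm off the channel floor (z of any of reel_lead, reel_middle, reel_rear in the frame of reel_rail above 0.018 m).
It fails at once if a reel is tipped by more than about 25 degrees (angle between any of reel_lead, reel_middle, reel_rear's own z axis and vertical above 0.44 rad).
It fails at once if the train is pulled apart: a gap of more than 10 mm opens between neighbouring reels (distance between reel_lead and reel_middle above 0.062 m or distance between reel_middle and reel_rear above 0.062 m).
It fails at once if the flux jar, the suction cup or the blue screwdriver is moved by more than 20 mm (distance of any of flux_jar, suction_cup, mini_blue from where it was at the start of the episode above 0.02 m).
It also fails if it takes over 45 s, if anything falls off the work surface, if the arm or the gripper's body presses on something with over 40 N, if the wrist force passes 120 N, or if a joint passes its speed limit or range.

## Working session

There is one attempt and no reset: what is moved stays moved. The work goes in short steps, Python scripts to look and compute and a tool call to move; the robot and the scene stay as the last step left them, time stands still between calls to the robot, and variables do not carry over. Pictures are saved under pics/ and viewed, at most 10 in all, crops included, and the job is handed in when it is done.

Besides the shell and the picture viewer there is one more tool, called after "Emit:" as name([rows], argument=value, ...), one row to a line, values as JSON. move_arm: Moves the arm, as the interface text tells. Its arguments: {"type":"object","properties":{"commands":{"type":"array"},"force":{"type":"number"}},"required":["commands"]}

```bash
mkdir -p pics; python3 - <<'E'
from cell import bot
import cv2,numpy as np
for n in("top","scene"):
    p,d=bot.get_image(n); np.savez(f"{n}.npz",p=p,d=d); cv2.imwrite(f"pics/{n}.png",p[:,:,::-1])
    m=bot.camera_model(n); print(n,m["mtx"].round(1).tolist(),m["cam_to_world"].round(3).tolist())
s=bot.read_state(); print(s["time"],s["tool_pos"],s["tcp_rot"],s["width"],bot.pinch_z)
E
```

```text
top [[441.3, 0.0, 317.8], [0.0, 441.3, 236.3], [0.0, 0.0, 1.0]] [[-0.025, -0.996, 0.085, 0.426], [-0.999, 0.027, 0.026, 0.023], [-0.029, -0.084, -0.996, 1.009], [0.0, 0.0, 0.0, 1.0]]
scene [[624.8, 0.0, 317.3], [0.0, 624.8, 246.1], [0.0, 0.0, 1.0]] [[0.847, -0.255, 0.466, -0.013], [-0.531, -0.38, 0.757, -0.824], [-0.016, -0.889, -0.457, 0.571], [0.0, 0.0, 0.0, 1.0]]
0.1 [0.21612013 0.47779326 0.2305327 ] [[-9.11117102e-01  4.12146923e-01 -7.35015589e-04]
 [ 4.12147578e-01  9.11115698e-01 -1.59958238e-03]
 [ 1.04212844e-05 -1.76034176e-03 -9.99998451e-01]] 0.08566176205001247 0.0187
```

View pics/top.png

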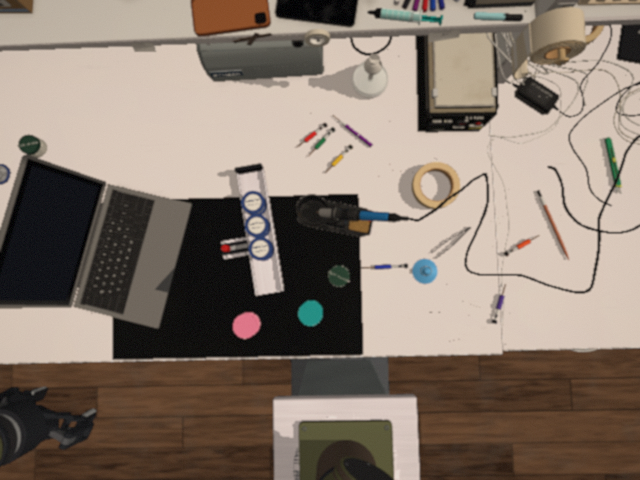

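View pics/scene.png

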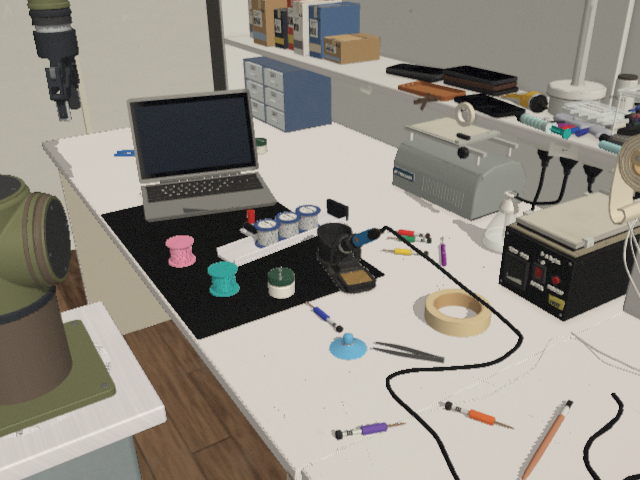

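The top view shows the rail from its open end (268,292) to the stop (248,168). The reels are at (252,202), (257,225) and (261,248), and the red knob is near (226,247). The pink and turquoise decoys, jar, cup and screwdriver are clear of the rail.

```bash
cat > h.py <<'E'
import numpy as np,cv2
from cell import bot
def ray(n,uv,z,T=None):
    m=bot.camera_model(n); T=m["cam_to_world"] if T is None else T
    uv=np.atleast_2d(uv).astype(float)
    d=np.c_[uv,np.ones(len(uv))]@np.linalg.inv(m["mtx"]).T@T[:3,:3].T
    return T[:3,3]+d*((z-T[2,3])/d[:,2])[:,None]
def blobs(mask,amin=20):
    n,l,s,c=cv2.connectedComponentsWithStats(mask.astype(np.uint8))
    return [(c[i].round(1),s[i][4],s[i][:4]) for i in range(1,n) if s[i][4]>=amin]
E
python3 - <<'E'
from h import *
f=np.load("top.npz");p=f["p"];d=f["d"]
x0,y0,x1,y1=190,150,310,310
cv2.imwrite("pics/crop.png",cv2.resize(p[y0:y1,x0:x1,::-1],None,fx=3.7,fy=3.7,interpolation=cv2.INTER_CUBIC))
m=bot.camera_model("top");T=m["cam_to_world"]
v,u=np.mgrid[:480,:640]
P=np.stack([u,v,np.ones_like(u)],-1)@np.linalg.inv(m["mtx"]).T*d[...,None]
W=P@T[:3,:3].T+T[:3,3]
np.save("W.npy",W)
R=W[y0:y1,x0:x1];Z=R[...,2]
print("depth heights",[ (t,W[t[1],t[0]].round(3).tolist()) for t in[(252,202),(257,225),(261,248),(226,247),(248,168),(262,275),(150,280),(330,310),(50,230),(320,215)]])
hsv=cv2.cvtColor(p,cv2.COLOR_RGB2HSV)
sub=np.zeros(p.shape[:2],bool);sub[y0:y1,x0:x1]=1
red=sub&((hsv[...,0]<8)|(hsv[...,0]>172))&(hsv[...,1]>130)&(hsv[...,2]>80)
for b in blobs(red,8): print("red",b,ray("top",b[0],0.045))
top=sub&(W[...,2]>0.038)&(W[...,2]<0.07)
for b in blobs(top,8): print("high",b,ray("top",b[0],0.048))
E
```

```text
depth heights [((252, 202), [0.588, 0.192, 0.049]), ((257, 225), [0.536, 0.181, 0.049]), ((261, 248), [0.485, 0.173, 0.052]), ((226, 247), [0.49, 0.251, 0.047]), ((248, 168), [0.666, 0.201, 0.043]), ((262, 275), [0.427, 0.178, 0.007]), ((150, 280), [0.422, 0.431, 0.017]), ((330, 310), [0.344, 0.026, 0.003]), ((50, 230), [0.529, 0.597, 0.122]), ((320, 215), [0.556, 0.043, 0.041])]
red (array([225.2, 247.8]), np.int32(60), array([221, 244,   9,   8], dtype=int32)) [[0.48815559 0.25294707 0.045     ]]
high (array([247.1, 167.3]), np.int32(123), array([234, 163,  27,   9], dtype=int32)) [[0.6661397  0.20194246 0.048     ]]
high (array([255.9, 225.4]), np.int32(1294), array([241, 191,  31,  70], dtype=int32)) [[0.53552448 0.1839414  0.048     ]]
high (array([301.5, 206.2]), np.int32(103), array([296, 194,  14,  31], dtype=int32)) [[0.5752303  0.08260046 0.048     ]]
high (array([224.6, 248. ]), np.int32(47), array([221, 245,   8,   7], dtype=int32)) [[0.48755742 0.25355908 0.048     ]]
high (array([305. , 306.1]), np.int32(66), array([299, 302,  11,   8], dtype=int32)) [[0.35730862 0.07972894 0.048     ]]
```

View pics/crop.png

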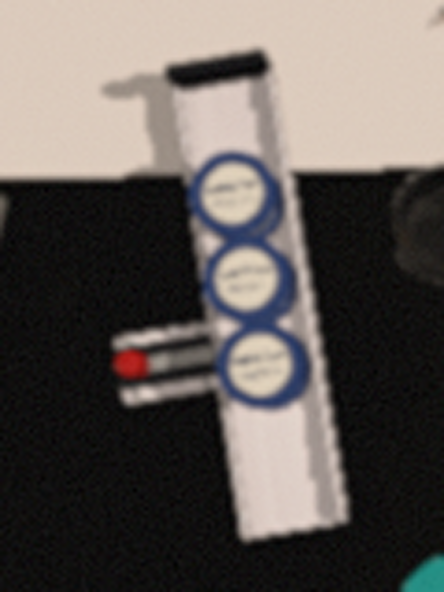

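```bash
cat >> h.py <<'E'
def rail():
    f=np.load("rail.npz");return f["o"],f["R"]
def to_tool(prail,s=None):
    """world pos and shift in tool mm for a rail-frame point (mm)"""
    o,R=rail();s=s or bot.read_state();w=o+R@(np.array(prail)/1000)
    return w,(s["tcp_rot"].T@(w-s["tool_pos"])*1000).round(1)
def in_rail(w):
    o,R=rail();return (R.T@(np.array(w)-o)*1000).round(1)
E
python3 - <<'E'
from h import *
f=np.load("top.npz");p=f["p"];W=np.load("W.npy");hsv=cv2.cvtColor(p,cv2.COLOR_RGB2HSV).astype(int)
sub=np.zeros(p.shape[:2],bool);sub[190:266,238:278]=1
blue=sub&(hsv[...,0]>100)&(hsv[...,0]<130)&(hsv[...,1]>90)
l=[b for b in blobs(sub&~blue&(W[...,2]>.042)&(hsv[...,1]<60),30)];print(l)
c=np.array([b[0] for b in sorted(l,key=lambda b:-b[0][1])][:3])
r=ray("top",c,.048)[:,:2];print("reels",r,np.linalg.norm(np.diff(r,axis=0),axis=1))
d=(r[2]-r[0]);a1=np.arctan2(d[1],d[0])
knob=ray("top",[224.9,248],.048)[0,:2];stop=ray("top",[247.1,167.3],.04)[0,:2]
v=stop-knob;a2=np.arctan2(v[1],v[0])-np.arctan2(-77,171)
# wall outline: low-saturation bright, fit minAreaRect on rail below the reels
m=np.zeros(p.shape[:2],np.uint8);S=(hsv[...,2]>120)&(hsv[...,1]<60);m[205:300,235:292]=S[205:300,235:292]
n,L,s,cc=cv2.connectedComponentsWithStats(m);i=1+np.argmax(s[1:,4]);
ys=np.arange(215,285);ed=[]
for side in(0,-1):
    pts=np.array([[np.where(L[y]==i)[0][side],y] for y in ys if (L[y]==i).any()])
    q=ray("top",pts,.018)[:,:2];vx=cv2.fitLine(q.astype(np.float32),cv2.DIST_HUBER,0,.01,.01).ravel();ed.append(vx)
    print("edge",vx,np.degrees(np.arctan2(vx[1],vx[0])))
print("angles",np.degrees([a1,a2]),"len",np.linalg.norm(v))
a=(a1+a2)/2;R=np.array([[np.cos(a),-np.sin(a),0],[np.sin(a),np.cos(a),0],[0,0,1]])
o1=stop-R[:2,:2]@[.14,0];o2=knob-R[:2,:2]@[-.031,.077];print("o",o1,o2)
o=np.r_[(o1+o2)/2,0];np.savez("rail.npz",o=o,R=R)
print("reels in rail",[in_rail(np.r_[x,.048]) for x in r],"a",np.degrees(a))
print("shift",to_tool([-100,0,120]))
E
```

```text
[(array([252.4, 201.7]), np.int32(260), array([244, 193,  18,  18], dtype=int32)), (array([256.1, 224.9]), np.int32(265), array([247, 216,  19,  19], dtype=int32)), (array([259.8, 248.2]), np.int32(266), array([251, 239,  19,  19], dtype=int32))]
reels [[0.48507681 0.17601059]
 [0.53661848 0.18348541]
 [0.58842625 0.19103393]] [0.05208086 0.0523548 ]
edge [ 0.94201595 -0.33556804  0.48987412  0.1738905 ] -19.607082
edge [0.98933476 0.14565954 0.48315412 0.14214966] 8.375473
angles [8.27083941 8.92476645] len 0.18724996087988102
o [0.52971203 0.18250344] [0.5297029  0.18139634]
reels in rail [array([-45. ,   0.8,  48. ]), array([ 7.1,  0.5, 48. ]), array([59.4,  0.2, 48. ])] a 8.597802928086763
shift (array([0.43083125, 0.16700015, 0.12      ]), array([-323.7, -194.5,  110.9]))
```

Emit:
move_arm([
  [-40,-24,10,0,0,-4,0],
  [-80,-49,20,0,0,-8,0],
  [-120,-73,30,0,0,-12,0],
  [-160,-98,40,0,0,-16,0],
  [-200,-122,50,0,0,-20,0],
  [-240,-147,60,0,0,-24,0],
  [-280,-172,60,0,0,-28,0],
  [-319,-196,60,0,0,-33,0],
  [-319,-196,60,0,0,-33,0],
  [-319,-196,60,0,0,-33,0],
], force=40)

```text
time: 1.35
tool_pos: [0.4257, 0.1683, 0.171]
tcp_rot: [[-0.989, -0.15, -0.001], [-0.15, 0.989, 0.0], [0.001, 0.0, -1.0]]
wrist_force: [0.7, -0.2, 0.7]
width: 0.0002
gripper_force: 0.0
```

```bash
cat > st.py <<'E'
from h import *
s=bot.read_state();o,R=rail()
print("t",s["time"],"rail pos",in_rail(s["tool_pos"]),"F rail",(R.T@s["wrist_force"]).round(1),"w",s["width"],"q",s["q"].round(2))
print("tool in rail",(R.T@s["tcp_rot"]).round(3).tolist())
E
python3 st.py; python3 -c "
from h import *
print(to_tool([-105,0,16]))"
```

```text
t 1.35 rail pos [-104.9    2.1  171. ] F rail [ 0.6 -0.3  0.7] w 0.0001873015380720781 q [ 0.38  0.18 -0.4   0.98  0.    0.23]
tool in rail [[-1.0, -0.0, -0.001], [-0.0, 1.0, 0.0], [0.001, 0.0, -1.0]]
(array([0.42588744, 0.16625266, 0.016     ]), array([ -0. ,  -2.1, 155. ]))
```

Emit:
move_arm([
  [0,-2,40,0,0,0,0],
  [0,-2,80,0,0,0,0],
  [0,-2,115,0,0,0,0],
  [0,-2,140,0,0,0,0],
  [0,-2,153,0,0,0,0],
  [0,-2,153,0,0,0,0],
  [0,-2,153,0,0,0,0],
])

```text
time: 2.22
tool_pos: [0.4272, 0.167, 0.0192]
tcp_rot: [[-0.989, -0.151, 0.002], [-0.151, 0.989, 0.001], [-0.002, 0.0, -1.0]]
wrist_force: [-0.3, 0.1, 0.1]
width: 0.0002
gripper_force: 0.0
```

```bash
python3 st.py; python3 -c "
from h import *
p,d=bot.get_image('scene');cv2.imwrite('pics/s2.png',cv2.resize(p[170:300,180:380,::-1],None,fx=4,fy=4,interpolation=cv2.INTER_CUBIC))"
```

```text
t 2.225 rail pos [-103.6    0.5   19.2] F rail [-0.2  0.1  0.1] w 0.0001802481981310722 q [ 0.37  0.35 -0.64  0.58  0.    0.22]
tool in rail [[-1.0, -0.002, 0.002], [-0.002, 1.0, 0.0], [-0.002, 0.0, -1.0]]
```

View pics/s2.png

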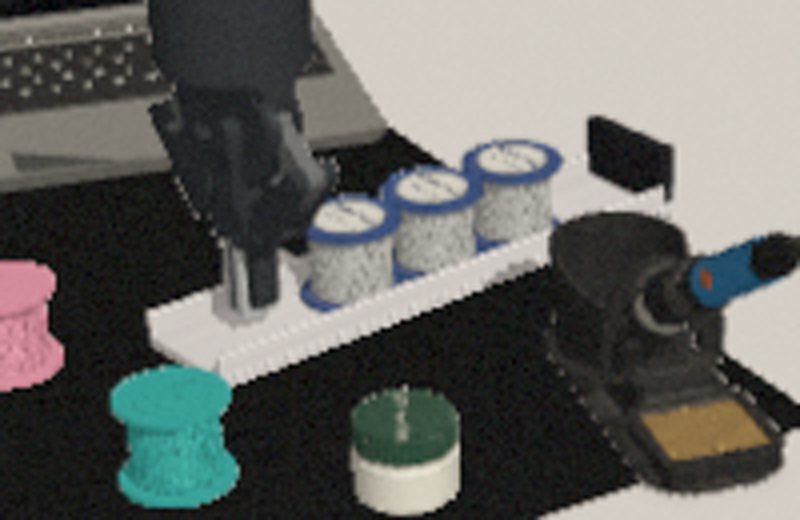

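The view shows shut fingers inside the channel behind the rear reel, with nothing else touched. I'll lower them so they bear on the bottom flange too, then push slowly.

Emit:
move_arm([
  [0,0,5,0,0,0,0],
  [0,0,9,0,0,0,0],
  [0,0,9,0,0,0,0],
  [-4,0,9,0,0,0,0],
  [-8,0,9,0,0,0,0],
  [-12,0,9,0,0,0,0],
  [-16,0,9,0,0,0,0],
  [-20,0,9,0,0,0,0],
  [-24,0,9,0,0,0,0],
  [-28,0,9,0,0,0,0],
  [-32,0,9,0,0,0,0],
])

```text
time: 3.65
tool_pos: [0.4544, 0.1702, 0.0085]
tcp_rot: [[-0.989, -0.151, -0.007], [-0.151, 0.989, -0.001], [0.007, -0.0, -1.0]]
wrist_force: [-6.1, -0.5, 2.4]
width: -0.0001
gripper_force: 0.0
```

```bash
python3 st.py
```

```text
t 3.65 rail pos [-76.2  -0.3   8.5] F rail [-6.2  0.4  2.4] w -0.0001164008654551447 q [ 0.36  0.41 -0.58  0.59  0.    0.21]
tool in rail [[-1.0, -0.001, -0.007], [-0.001, 1.0, -0.0], [0.007, -0.0, -1.0]]
```

Emit:
move_arm([
  [-4,0,0,0,0,0,0],
  [-8,0,0,0,0,0,0],
  [-12,0,0,0,0,0,0],
  [-16,0,0,0,0,0,0],
  [-20,0,0,0,0,0,0],
  [-24,0,0,0,0,0,0],
  [-28,0,0,0,0,0,0],
  [-31,0,0,0,0,0,0],
  [-34,0,0,0,0,0,0],
  [-36,0,0,0,0,0,0],
])

```text
time: 4.9
tool_pos: [0.4941, 0.1766, 0.0093]
tcp_rot: [[-0.989, -0.151, 0.0], [-0.151, 0.989, -0.0], [-0.0, -0.0, -1.0]]
wrist_force: [-2.9, -0.0, -1.5]
width: -0.0001
gripper_force: 0.7
```

```bash
cat >> h.py <<'E'
def reels():
    p,d=bot.get_image("top");hsv=cv2.cvtColor(p,cv2.COLOR_RGB2HSV).astype(int)
    sub=np.zeros(p.shape[:2],bool);sub[168:266,232:278]=1
    return [(b[1],in_rail(ray("top",b[0],.048)[0])) for b in blobs(sub&((hsv[...,0]<95))&(hsv[...,1]<60)&(hsv[...,2]>120),30)]
E
python3 st.py; python3 -c "
from h import *
[print(r) for r in reels()]"
```

```text
t 4.9 rail pos [-36.    0.    9.3] F rail [-2.8  0.4 -1.5] w -0.00011316885620012256 q [ 0.34  0.46 -0.49  0.63 -0.    0.19]
tool in rail [[-1.0, -0.001, 0.0], [-0.001, 1.0, -0.0], [-0.0, -0.0, -1.0]]
(np.int32(137), array([110. ,  27.9,  48. ]))
(np.int32(601), array([ 79.2, -41.1,  48. ]))
(np.int32(210), array([103.9,  -1. ,  48. ]))
(np.int32(163), array([53.1, -2.1, 48. ]))
(np.int32(42), array([ 10.8, -10. ,  48. ]))
(np.int32(290), array([-69.8, -14.9,  48. ]))
```

Emit:
move_arm([
  [-2,0,0,0,0,0,0],
  [-4,0,0,0,0,0,0],
  [-5,0,0,0,0,0,0],
  [-6,0,0,0,0,0,0],
  [-6,0,0,0,0,0,0],
])

```text
time: 5.58
tool_pos: [0.4994, 0.1773, 0.0093]
tcp_rot: [[-0.989, -0.151, -0.001], [-0.151, 0.989, -0.0], [0.001, -0.0, -1.0]]
wrist_force: [-4.5, -0.6, 1.2]
width: 0.0004
gripper_force: 0.9
```

```bash
python3 st.py; python3 -c "
from h import *
[print(r) for r in reels() if abs(r[1][1])<12]"
```

```text
t 5.575 rail pos [-30.6  -0.    9.3] F rail [-4.5  0.1  1.2] w 0.0003699182058173482 q [ 0.34  0.46 -0.48  0.63 -0.    0.19]
tool in rail [[-1.0, -0.001, -0.001], [-0.001, 1.0, -0.0], [0.001, -0.0, -1.0]]
(np.int32(210), array([109.3,  -1.2,  48. ]))
(np.int32(153), array([57.9, -2. , 48. ]))
(np.int32(33), array([ 16.8, -10.3,  48. ]))
```

Emit:
move_arm([
  [-2,0,0,0,0,0,0],
  [-3,0,0,0,0,0,0],
  [-4,0,0,0,0,0,0],
  [-4,0,0,0,0,0,0],
])

```text
time: 6.12
tool_pos: [0.5006, 0.1775, 0.0092]
tcp_rot: [[-0.989, -0.151, -0.005], [-0.151, 0.989, -0.001], [0.005, 0.0, -1.0]]
wrist_force: [-10.4, -2.3, 6.5]
width: 0.0001
gripper_force: 2.2
```

```bash
python3 st.py
```

```text
t 6.125 rail pos [-29.5  -0.1   9.2] F rail [-10.6  -0.7   6.5] w 8.119126610067977e-05 q [ 0.34  0.47 -0.47  0.64  0.    0.19]
tool in rail [[-1.0, -0.001, -0.005], [-0.001, 1.0, 0.0], [0.005, 0.0, -1.0]]
```

Emit:
move_arm([
  [-2,0,0,0,0,0,0],
  [-3,0,0,0,0,0,0],
  [-3,0,0,0,0,0,0],
])

```text
time: 6.5
tool_pos: [0.5005, 0.1773, 0.0087]
tcp_rot: [[-0.988, -0.151, -0.01], [-0.151, 0.989, -0.002], [0.011, -0.0, -1.0]]
wrist_force: [-15.1, -1.1, 9.5]
width: -0.0001
gripper_force: 1.7
```

```bash
python3 st.py
```

```text
t 6.5 rail pos [-29.6  -0.3   8.7] F rail [-15.1   1.1   9.5] w -9.7551890582707e-05 q [ 0.34  0.47 -0.46  0.65  0.    0.19]
tool in rail [[-1.0, -0.002, -0.011], [-0.002, 1.0, -0.0], [0.011, -0.0, -1.0]]
```

Emit:
move_arm([
  [5,0,0,0,0,0,0],
  [15,0,0,0,0,0,0],
  [25,0,0,0,0,0,0],
  [25,0,-30,0,0,0,0],
  [25,0,-70,0,0,0,0],
  [25,0,-110,0,0,0,0],
  [20,40,-110,0,0,0,0],
  [15,80,-110,0,0,0,0],
  [8,120,-110,0,0,0,0],
  [8,120,-110,0,0,0,0],
  [8,120,-110,0,0,0,0],
])

```text
time: 7.88
tool_pos: [0.4805, 0.2957, 0.1193]
tcp_rot: [[-0.989, -0.151, 0.0], [-0.151, 0.989, -0.0], [-0.0, -0.0, -1.0]]
wrist_force: [-0.1, -0.6, -0.9]
width: 0.0002
gripper_force: 0.0
```

```bash
python3 st.py; python3 -c "
from h import *
print(to_tool([-31,115,28])[1])
[print(r) for r in reels() if abs(r[1][1])<12]
p,d=bot.get_image('top')
cv2.imwrite('pics/c2.png',cv2.resize(p[150:310,160:310,::-1],None,fx=3.7,fy=3.7,interpolation=cv2.INTER_CUBIC))"
```

```text
t 7.875 rail pos [-31.6 119.8 119.3] F rail [-0.2 -0.6 -0.9] w 0.00023620009262474858 q [ 0.55  0.39 -0.24  0.93 -0.    0.4 ]
tool in rail [[-1.0, -0.001, 0.0], [-0.001, 1.0, -0.0], [-0.0, -0.0, -1.0]]
[-0.6 -4.8 91.3]
(np.int32(208), array([110. ,  -1.1,  48. ]))
(np.int32(211), array([59.6,  2.2, 48. ]))
(np.int32(216), array([ 7.6, -1.4, 48. ]))
```

View pics/c2.png

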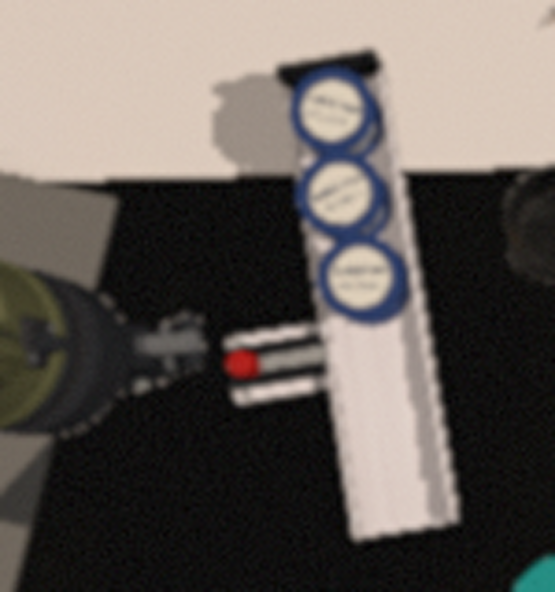

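The picture shows the row against the stop, with reels at crop (334,110), (342,193) and (362,277). The knob at (242,363) is still drawn back. Next I lower outside the knob and push.

Emit:
move_arm([
  [0,-2,35,0,0,0,0],
  [0,-2,70,0,0,0,0],
  [0,-2,91,0,0,0,0],
  [0,-2,91,0,0,0,0],
  [0,-8,91,0,0,0,0],
  [0,-14,91,0,0,0,0],
  [0,-20,91,0,0,0,0],
  [0,-26,91,0,0,0,0],
  [0,-32,91,0,0,0,0],
  [0,-38,91,0,0,0,0],
  [0,-44,91,0,0,0,0],
  [0,-48,91,0,0,0,0],
])

```text
time: 9.48
tool_pos: [0.4881, 0.2481, 0.0283]
tcp_rot: [[-0.989, -0.15, 0.0], [-0.15, 0.989, 0.0], [-0.0, 0.0, -1.0]]
wrist_force: [0.0, 1.7, 1.2]
width: 0.0002
gripper_force: 0.8
```

```bash
python3 st.py
```

```text
t 9.475 rail pos [-31.3  71.7  28.3] F rail [0.3 1.7 1.2] w 0.00018794396306754695 q [ 0.47  0.46 -0.41  0.7  -0.    0.32]
tool in rail [[-1.0, -0.001, 0.0], [-0.001, 1.0, 0.0], [-0.0, 0.0, -1.0]]
```

Emit:
move_arm([
  [0,-4,0,0,0,0,0],
  [0,-7,0,0,0,0,0],
  [0,-10,0,0,0,0,0],
  [0,-12,0,0,0,0,0],
  [0,-12,0,0,0,0,0],
])

```text
time: 10.1
tool_pos: [0.4894, 0.2391, 0.0285]
tcp_rot: [[-0.988, -0.152, -0.001], [-0.152, 0.988, 0.006], [0.0, 0.006, -1.0]]
wrist_force: [-0.5, 7.9, 0.4]
width: -0.0004
gripper_force: 4.2
```

```bash
python3 st.py
```

```text
t 10.1 rail pos [-31.3  62.6  28.5] F rail [0.7 7.9 0.4] w -0.00035493543763543745 q [ 0.45  0.46 -0.42  0.69  0.01  0.3 ]
tool in rail [[-1.0, -0.002, -0.0], [-0.002, 1.0, 0.006], [0.0, 0.006, -1.0]]
```

Force is rising at the expected hard stop position (62.6 against about 63.5). I'll press a little more, retract and check.

Emit:
move_arm([
  [0,-3,0,0,0,0,0],
  [0,-4,0,0,0,0,0],
  [0,-4,0,0,0,0,0],
  [0,-4,0,0,0,0,0],
])

```text
time: 10.6
tool_pos: [0.4895, 0.2387, 0.0286]
tcp_rot: [[-0.988, -0.154, -0.002], [-0.154, 0.988, 0.013], [0.0, 0.013, -1.0]]
wrist_force: [-3.5, 17.4, -1.4]
width: -0.0002
gripper_force: 8.6
```

```bash
python3 st.py
```

```text
t 10.6 rail pos [-31.3  62.1  28.6] F rail [-0.9 17.7 -1.4] w -0.00019796847773493446 q [ 0.45  0.46 -0.42  0.69  0.01  0.29]
tool in rail [[-1.0, -0.005, -0.001], [-0.005, 1.0, 0.013], [0.0, 0.013, -1.0]]
```

Emit:
move_arm([
  [0,10,0,0,0,0,0],
  [0,25,0,0,0,0,0],
  [0,40,0,0,0,0,0],
  [0,60,-30,0,0,0,0],
  [0,70,-80,0,0,0,0],
  [0,70,-120,0,0,0,0],
  [0,70,-120,0,0,0,0],
  [0,70,-120,0,0,0,0],
])

```text
time: 11.6
tool_pos: [0.4792, 0.3018, 0.1477]
tcp_rot: [[-0.989, -0.151, -0.001], [-0.151, 0.989, -0.001], [0.001, -0.001, -1.0]]
wrist_force: [0.1, -0.5, -1.3]
width: 0.0001
gripper_force: 0.0
```

```bash
python3 st.py; python3 -c "
from h import *
p,d=bot.get_image('top');hsv=cv2.cvtColor(p,cv2.COLOR_RGB2HSV)
m=((hsv[...,0]<8)|(hsv[...,0]>172))&(hsv[...,1]>130)&(hsv[...,2]>80);m[:,:200]=0;m[:,270:]=0;m[:220]=0;m[275:]=0
print([(b[1],in_rail(ray('top',b[0],.048)[0])) for b in blobs(m,20)])
[print(r) for r in reels() if abs(r[1][1])<12]
cv2.imwrite('pics/c3.png',cv2.resize(p[150:310,160:310,::-1],None,fx=3.7,fy=3.7,interpolation=cv2.INTER_CUBIC))"
```

```text
t 11.6 rail pos [-32.  126.1 147.7] F rail [ 0.  -0.5 -1.3] w 8.685772040286395e-05 q [ 0.56  0.38 -0.19  1.   -0.    0.41]
tool in rail [[-1.0, -0.001, -0.001], [-0.001, 1.0, -0.001], [0.001, -0.001, -1.0]]
[(np.int32(55), array([-31. ,  39.3,  48. ]))]
(np.int32(210), array([110. ,  -1.3,  48. ]))
(np.int32(210), array([59.6,  2.2, 48. ]))
(np.int32(217), array([ 7.6, -1.6, 48. ]))
```

View pics/c3.png

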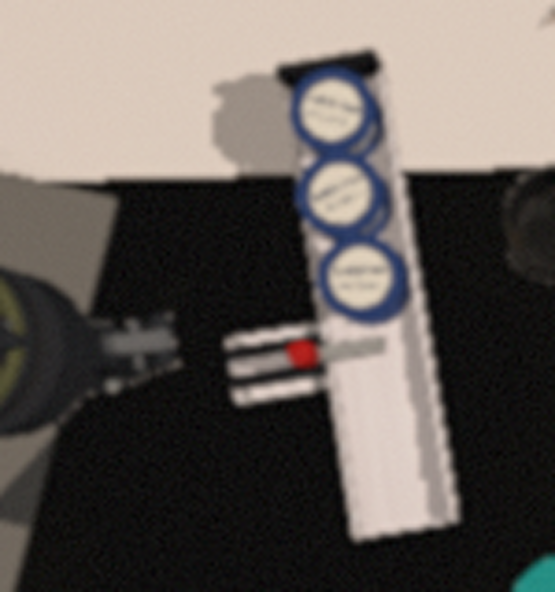

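The bolt lies across the channel behind the rear reel. The knob at crop (302,353) measures y ≈ 39–41 mm, and the row is still home.

```bash
python3 -c "
from cell import bot
print(bot.sign_off())"
```

```text
the job is handed in; nothing more can be done
None
```

The three reels are home against the end stop and the keeper bolt is fully in behind them, both confirmed in the last top-camera picture; the job was handed in at about 12 s, and the hand-in gave no verdict.

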